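# Open a sample case whose catch may be caught, and hold the lid up

### The job

Take the lid of the grey sample case by its bar handle and give it a tug, before turning the catch knob, to learn whether the catch is caught. If it is caught, turn the black knob on the lid clockwise as far as it goes to release it (turning it when it was not caught may lock it). Then lift the lid by its handle to about half open (about 45 degrees) and finish still holding it there, without letting go, so that a colleague can take out the vials; leave the things standing around as they are.

Things in the scene. Friction and masses are not known exactly. Their poses are not given: they have to be found in the camera images.
- lid_handle (a point): Centre of the round steel bar handle on the aluminium lid of the grey sample case (170 mm deep, 220 wide, 93 high with lid). Bar 10 mm thick, 60 mm long between end posts, along the point's y; its centre line is 30 mm above the lid's top, 123 mm above the table when shut. Site axes, lid shut: x from front to hinge side, y left along the front, z up; they turn with the lid.
- lid_hinge (a point): Middle of the lid's hinge line at the back rim of the case (fixed to the table), 87 mm above the table; x from front to hinge side of the case, y along the hinge line, z up. In this frame the bar centre of the shut lid is at x -135, y +40, z +36 mm; it moves on an arc about the hinge line as the lid opens.
- lid (a joint): Lid angle, rad: 0 shut, grows as the front rises, stop at 1.3. The lid (0.35 kg) falls shut from any angle when let go. A free lid lifts with 3 to 8 N at the handle (more the tighter the bar is gripped, as it turns between the fingers); a caught one rises only through its play of about 0.055 rad (7 mm at the handle), then stops firmly: a pull of 15 N shows it.
- knob_grip (a point): Black wing knob of the catch on the lid, 100 mm right of the handle's centre, 5 mm nearer the front; this point is on its turning axis, 22 mm above the lid's top. Wing 10 mm thick, 36 long, top 30 mm above the lid's top; it runs along the point's y (along the case front at knob angle 0), so pinch it across x. z up; the point turns with the knob. The tongue inside is unseen.
- catch_knob (a joint): Knob angle, rad: starts at 0 to 0.1; grows clockwise seen from above to a stop at 1.3; stays where left; light friction (0.04 N m). The knob does not show whether the catch is caught (about half the time it is). If it was caught, turning to the stop releases it; if it was free, turning may catch it, and turning back frees it.
- vial_3_mid (a point): Bystander: glass vial with a white screw cap, 24 mm wide, 54 mm high, standing in front of the case; centre.
- vial_1_mid (a point): Bystander: glass vial with a white screw cap, 24 mm wide, 54 mm high, standing behind the balance; centre.
- tube_holder_e_mid (a point): Bystander: round black rubber tube holder, 69 mm wide, 51 mm high, left of the middle of the table; centre.
- fitting_b_mid (a point): Bystander: small tube fitting, 18x33x15 mm, lying in front of the case; centre.

How it is judged:
By the outcome, as a careful person would: the job done as asked, in the order asked, and still so for the second after the job is handed in, while the arm keeps its last pose, push and grip.
It also fails if it takes over 54 s, if anything falls off the work surface, if the arm or the gripper's body presses on something with over 40 N, if the wrist force passes 120 N, or if a joint passes its speed limit or range.

### The arm

A 6-joint arm with a two-finger parallel gripper is mounted at the origin on a cart in front of the work surface, level with it; the furniture and walls round the work are solid. World frame = base frame: x ahead of the robot, y to its left, z up, the work surface at z = 0. Lengths are in mm, angles in rad, forces in N, time in s.
With the tool pointing down it reaches from about 325 to 900 mm from the base axis. Payload 3.5 kg.
Tool frame: the origin (TCP) lies at the centre of the arm's flange, where the gripper is bolted on; the fingertips stand 173 mm ahead of it and the grasp point (between the pads) lies 155 mm ahead of it (env.tcp_to_tips is the z of the fingertips in the tool frame, in mm); z points along the fingers, y is the direction in which the jaws open and shut (so a half turn about z gives the same grasp; the last joint's range is limited). The gripper opens to 85 mm and grips with 20 to 120 N. Pads are 22 mm wide; open, the fingers measure 114 mm over their backs; the gripper's body (76 mm by 85 mm) begins 54 mm behind the grasp point. The pads swing forward as they close: fully open they stand 13 mm farther back than shut.
Start: joints at [1.134, 0.276, -0.026, 1.268, 0, 1.467], TCP at [204.779, 590.498, 404.713] pointing down, gripper open.
Joint ranges: [-3.12, 3.12], [-0.85, 1.88], [-1.08, 1.24], [-1.95, 2.15], [-1.57, 1.53], [-3.14, 3.14]. Speed limits (rad/s): [2.57, 2.57, 3.14, 3.14, 3.14, 3.14].

### API

Orientations are given as a rotation vector (axis times angle).
In Python, from plant import get_obs, snapshot, env gives the robot as it stands.
- The arm moves only by the tool drive_tool, never from a script. Its argument "steps" is a list of rows, each a list of 3 entries, a list of its own where there are three numbers: the turn, a rotation vector about the tool's x, y, z normalised to -1 to 1, where 1 is pi rad, then the shift along the tool's x, y, z normalised to -1 to 1, where 1 is 250 mm, then the opening, from 0 (shut) to 1 (fully open). A call has 1 to 20 rows; each row is the pose to reach, as a shift and turn from the pose commanded when the call began, along the tool's axes at that moment, turning the shorter way round; what a row does not reach only later rows make up. A row lasts 1/8 s, in which the tool goes at most 62.5 mm and 10.7 degrees, less where a joint would pass 70% of its speed; a pose out of reach is approached as far as the arm can. A call with a number of a shift or a turn outside -1 to 1 is refused whole. A call with a gripper value outside its range is refused whole. The fingers move at their own pace and stop on an object; "squeeze" is the grip in N (left out, the last holds). Time passes only in rows, so rows that repeat a pose let the fingers close. It gives the time, the measured TCP pose, the force and the opening at its end, in the units of the state.
- get_obs(): the state, without advancing time (a new reading comes with each control period).
- snapshot(name): name is "scene" or "side" or "wrist"; returns a dict with "color" (480x640x3 uint8, blue, green, red), "intrinsics" (3x3 intrinsics, pixels), "T" (4x4, takes a point from camera to world coordinates). Camera axes: x right, y up, looking along -z (the intrinsics and any distortion apply to the point x, -y, -z); pixel columns grow to the right and rows downward; lengths in mm; the calibration is good to about 2 mm. A picture is of the moment at which its call begins. There is no depth.
- env.sign_off(): hands the job in, once; it reports no verdict.
The state is a dict: "time_s": time; "joint_pos": joint angles; "joint_velocities": joint speeds; "joint_efforts": joint torques, N m; "tcp_pos": TCP position; "ee_rot": TCP orientation; "ft_force": force on the tool from outside, world axes, zero at the start; "ft_torque": the same for the moment, N m; "gripper_width": finger opening in mm.
Only numpy, scipy, OpenCV 4.12 (cv2) and the standard library are available. Lean on these libraries where they do the work, as an engineer would, in place of code of your own. Each camera call takes 0.05 s, during which the arm holds its last target.

## Working session

There is one attempt and no reset: what is moved stays moved. The work goes in short steps, Python scripts to look and compute and a tool call to move; the robot and the scene stay as the last step left them, time stands still between calls to the robot, and variables do not carry over. Pictures are saved under pics/ and viewed, and the job is handed in when it is done.

Besides the shell and the picture viewer there is one more tool, called after ">>>" as name(argument=value, ...) on one line, values as JSON. drive_tool: Moves the arm, as the interface text tells. Its arguments: {"type":"object","properties":{"steps":{"type":"array"},"squeeze":{"type":"number"}},"required":["steps"]}

```bash
mkdir -p pics; python3 - <<'E'
from plant import get_obs, snapshot, env
import cv2
print(get_obs())
for n in ("scene","side","wrist"):
    s=snapshot(n); cv2.imwrite(f"pics/{n}0.png",s["color"]); print(n,s["intrinsics"],s["T"])
E
```

```text
{'time_s': 0.0, 'joint_pos': array([ 1.13356799e+00,  2.77134543e-01, -2.79238460e-02,  1.26802040e+00,
        2.57764107e-05,  1.46741265e+00]), 'joint_velocities': array([ 2.58463671e-04,  2.11980070e-04, -7.64220948e-04,  7.88868421e-04,
       -1.11365912e-03, -9.27014024e-05]), 'joint_efforts': array([-3.10415544e-04, -4.45513308e+01,  2.95198900e+01,  1.63297076e-02,
       -8.49339790e-05, -3.49012595e-06]), 'tcp_pos': array([204.61967131, 590.1182693 , 403.53807593]), 'ee_rot': array([-0.52186446, -3.09729961,  0.00344359]), 'ft_force': array([ 0.21791262, -0.10374299, -0.49186035]), 'ft_torque': array([ 0.01294423, -0.06696748, -0.01047567]), 'gripper_width': 85.60264557328857}
scene [[492.22448939   0.         308.73445586]
 [  0.         492.22448939 234.66450747]
 [  0.           0.           1.        ]] [[ 7.78563625e-01  4.38191162e-01 -4.49251809e-01  5.32033461e+01]
 [-6.27506646e-01  5.53391482e-01 -5.47716419e-01 -5.97810493e+02]
 [ 8.60763084e-03  7.08340577e-01  7.05818345e-01  7.94874622e+02]
 [ 0.00000000e+00  0.00000000e+00  0.00000000e+00  1.00000000e+00]]
side [[575.96196934   0.         327.68537768]
 [  0.         575.96196934 234.95355382]
 [  0.           0.           1.        ]] [[ 9.99111094e-01  5.55307110e-03  4.17873917e-02  5.50373585e+02]
 [ 3.46664984e-02  4.55771100e-01 -8.89421687e-01 -1.14036960e+03]
 [-2.39845074e-02  8.90079697e-01  4.55173457e-01  6.76194319e+02]
 [ 0.00000000e+00  0.00000000e+00  0.00000000e+00  1.00000000e+00]]
wrist [[408.95525749   0.         322.8977809 ]
 [  0.         408.95525749 235.98551906]
 [  0.           0.           1.        ]] [[ 3.28077720e-01 -9.12142671e-01 -2.45684262e-01  1.41463335e+02]
 [ 9.44646727e-01  3.16028755e-01  8.81384576e-02  6.12759090e+02]
 [-2.75155677e-03 -2.61001098e-01  9.65334582e-01  3.72327317e+02]
 [ 0.00000000e+00  0.00000000e+00  0.00000000e+00  1.00000000e+00]]
```

View pics/scene0.png

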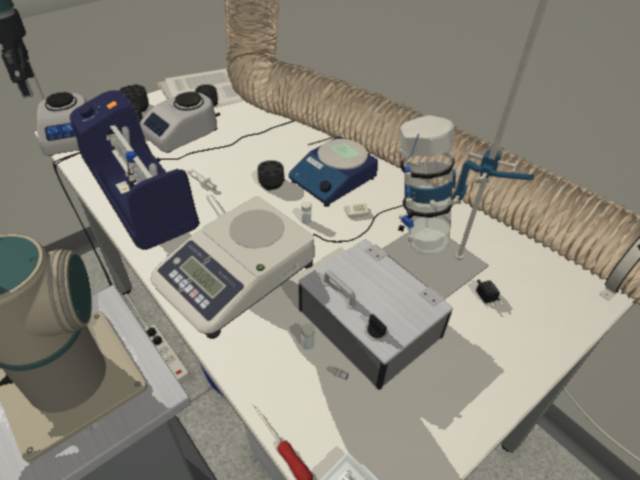

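View pics/side0.png

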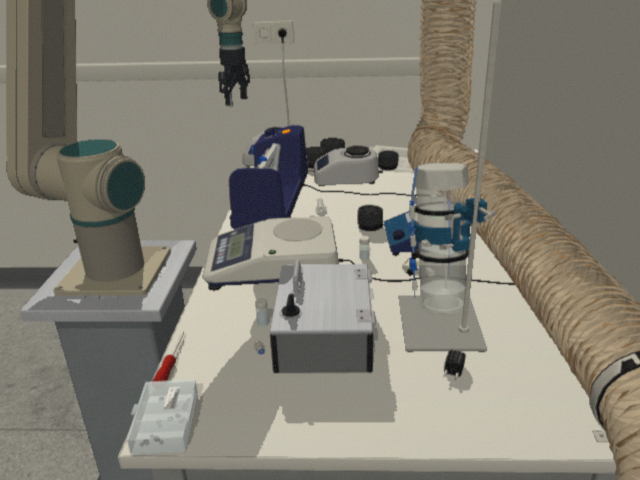

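View pics/wrist0.png

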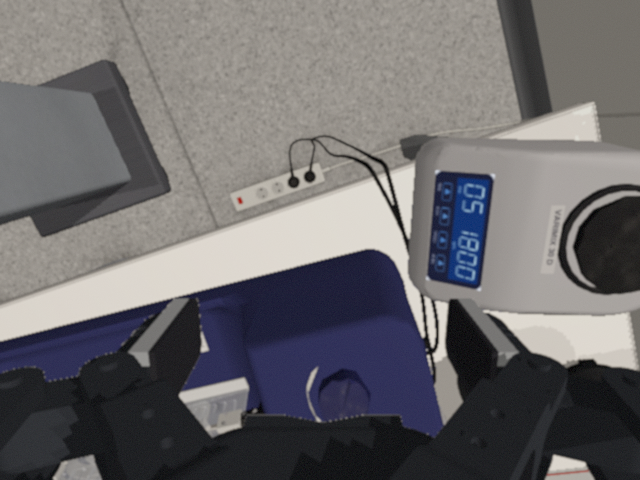

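```bash
python3 - <<'E'
import cv2,numpy as np
a=cv2.imread("pics/scene0.png")[225:395,280:470]; b=cv2.imread("pics/side0.png")[245:385,235:395]
cv2.imwrite("pics/z1.png",cv2.resize(a,None,fx=4,fy=3.5*4/3.5*0+3.5)[:600]); 
cv2.imwrite("pics/z1.png",cv2.resize(a,None,fx=3.5,fy=3.5,interpolation=cv2.INTER_CUBIC)); cv2.imwrite("pics/z2.png",cv2.resize(b,None,fx=4,fy=4,interpolation=cv2.INTER_CUBIC))
E
```

```text
(no output)
```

View pics/z1.png

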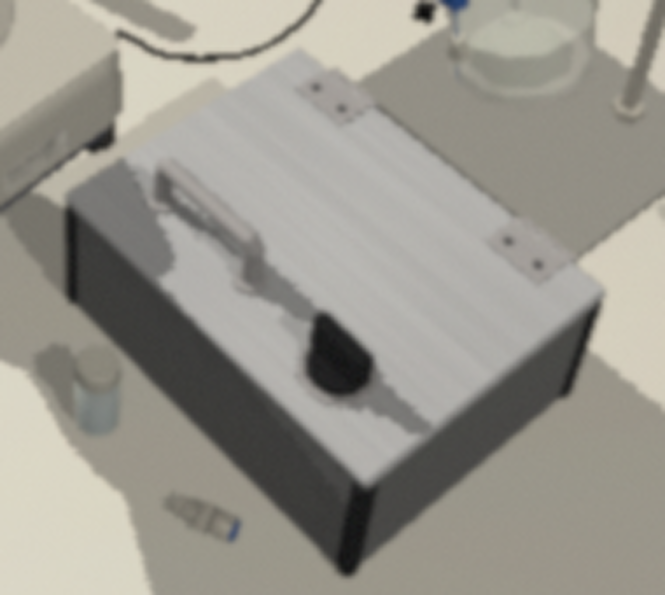

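View pics/z2.png

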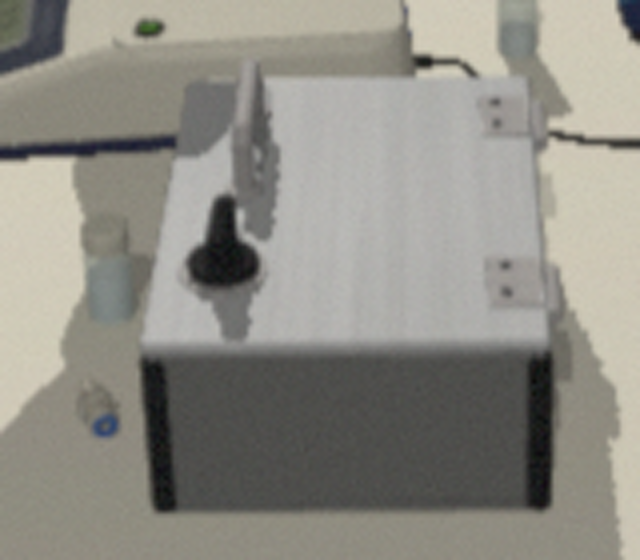

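```bash
cat > h.py <<'E'
import numpy as np
C={'scene':(492.22448939,308.73445586,234.66450747,np.array([[ 7.78563625e-01,4.38191162e-01,-4.49251809e-01,5.32033461e+01],[-6.27506646e-01,5.53391482e-01,-5.47716419e-01,-5.97810493e+02],[ 8.60763084e-03,7.08340577e-01,7.05818345e-01,7.94874622e+02]])),
'side':(575.96196934,327.68537768,234.95355382,np.array([[ 9.99111094e-01,5.55307110e-03,4.17873917e-02,5.50373585e+02],[3.46664984e-02,4.55771100e-01,-8.89421687e-01,-1.14036960e+03],[-2.39845074e-02,8.90079697e-01,4.55173457e-01,6.76194319e+02]]))}
def ray(c,u,v,z=None):
    f,cx,cy,T=C[c]; d=T[:,:3]@np.array([(u-cx)/f,-(v-cy)/f,-1]); o=T[:,3]
    if z is None: return o,d/np.linalg.norm(d)
    return o+d*(z-o[2])/d[2]
def proj(c,p):
    f,cx,cy,T=C[c]; q=T[:,:3].T@(np.asarray(p)-T[:,3]); return cx-f*q[0]/q[2], cy+f*q[1]/q[2]
E
python3 - <<'E'
from h import *
np.set_printoptions(precision=1,suppress=True)
z1=lambda x,y:(280+(x+.5)/3.5-.5,225+(y+.5)/3.5-.5); z2=lambda x,y:(235+(x+.5)/4-.5,245+(y+.5)/4-.5)
for n,p in dict(FL=(70,200),BL=(300,52),BR=(602,292),FR=(365,487)).items(): print('scene',n,ray('scene',*z1(*p),93))
for n,p in dict(FL=(185,82),BL=(527,78),BR=(549,350),FR=(143,350)).items(): print('side',n,ray('side',*z2(*p),93))
for p in ((170,168),(257,240)): print('bar scene',ray('scene',*z1(*p),125))
for p in ((250,65),(241,138)): print('bar side',ray('side',*z2(*p),126))
print('knob',ray('scene',*z1(345,340),123),ray('side',*z2(223,200),123))
E
```

```text
scene FL [ 409.6 -138.5   93. ]
scene BL [ 580.3 -134.3   93. ]
scene BR [ 582.4 -352.3   93. ]
scene FR [ 410.5 -356.    93. ]
side FL [ 406.5 -133.8   93. ]
side BL [ 579.5 -130.9   93. ]
side BR [ 583.  -357.4   93. ]
side FR [ 412.9 -357.8   93. ]
bar scene [ 446.5 -174.6  125. ]
bar scene [ 449.8 -236.8  125. ]
bar side [ 444.5 -174.6  126. ]
bar side [ 445.9 -241.9  126. ]
knob [ 443.1 -305.4  123. ] [ 441.8 -289.1  123. ]
```

```bash
python3 - <<'E'
from h import *
np.set_printoptions(precision=3,suppress=True)
def tri(a,b):
    o1,d1=ray('scene',*a);o2,d2=ray('side',*b)
    M=np.c_[d1,-d2];t=np.linalg.lstsq(M,o2-o1,rcond=None)[0];return (o1+d1*t[0]+o2+d2*t[1])/2,np.linalg.norm(o1+d1*t[0]-o2-d2*t[1])
print(tri((113,104),(287,131)),tri((428,122),(443,168)))
from scipy.spatial.transform import Rotation as R
from plant import get_obs
o=get_obs();M=R.from_rotvec(o['ee_rot']).as_matrix();print(M)
y=0.012
T=np.array([[-np.sin(y),np.cos(y),0],[np.cos(y),np.sin(y),0],[0,0,-1]])
print(R.from_matrix(M.T@T).as_rotvec()/np.pi, M.T@(np.array([446,-205,353])-o['tcp_pos'])/250)
E
```

```text
(array([358.72 , 529.769, 171.987]), np.float64(0.866883618615529)) (array([ 722.305, -124.027,  298.714]), np.float64(8.828007597197578))
[[-0.945  0.328 -0.001]
 [ 0.328  0.945 -0.002]
 [ 0.    -0.002 -1.   ]]
[-0.001  0.     0.39 ] [-1.954 -2.689  0.208]
```

>>> drive_tool(steps=[[[0,0,0],[-0.14,-0.19,0],1],[[0,0,0],[-0.28,-0.38,0],1],[[0,0,0],[-0.42,-0.57,0],1],[[0,0,0],[-0.56,-0.76,0],1],[[0,0,0],[-0.7,-0.95,0],1]])

```text
time_s: 0.78
tcp_pos: [292.3, 307.0, 404.5]
ee_rot: [0.521, 3.098, -0.0]
ft_force: [0.4, -0.1, -0.3]
gripper_width: 85.7
```

>>> drive_tool(steps=[[[0,0,0],[-0.14,-0.19,0],1],[[0,0,0],[-0.28,-0.38,0],1],[[0,0,0],[-0.42,-0.57,0],1],[[0,0,0],[-0.56,-0.76,0],1],[[0,0,0],[-0.7,-0.95,0],1]])

```text
time_s: 1.4
tcp_pos: [379.8, 25.2, 404.8]
ee_rot: [0.522, 3.097, 0.0]
ft_force: [1.1, -0.3, 0.5]
gripper_width: 85.1
```

>>> drive_tool(steps=[[[0,0,0.05],[-0.14,-0.19,0],1],[[0,0,0.1],[-0.28,-0.38,0],1],[[0,0,0.15],[-0.42,-0.57,0],1],[[0,0,0.2],[-0.55,-0.75,0],1],[[0,0,0.25],[-0.55,-0.79,0],1],[[0,0,0.3],[-0.55,-0.79,0],1],[[0,0,0.35],[-0.55,-0.79,0],1],[[0,0,0.39],[-0.55,-0.79,0],1],[[0,0,0.39],[-0.55,-0.79,0],1]])

```text
time_s: 2.52
tcp_pos: [444.9, -204.5, 404.4]
ee_rot: [-2.206, -2.236, 0.0]
ft_force: [0.5, 0.1, -0.2]
gripper_width: 85.5
```

```bash
python3 - <<'E'
from plant import get_obs, snapshot, env
import cv2
print(get_obs())
s=snapshot("wrist"); cv2.imwrite("pics/wrist1.png",s["color"]); print(s["T"])
E
```

```text
{'time_s': 2.525, 'joint_pos': array([-5.63079298e-01,  3.60714200e-02, -3.10997434e-01,  1.22439830e+00,
        1.81594726e-05,  9.94528921e-01]), 'joint_velocities': array([ 0.00094663, -0.0011687 ,  0.00218141, -0.00168722,  0.00019699,
       -0.03287043]), 'joint_efforts': array([-3.82777350e-02, -3.11299002e+01,  2.91782999e+01,  1.64222198e-03,
       -1.25696995e-03,  2.08862498e-01]), 'tcp_pos': array([ 444.86856744, -204.54383719,  404.4028799 ]), 'ee_rot': array([-2.20628196e+00, -2.23557220e+00,  1.97652608e-04]), 'ft_force': array([ 0.51992238,  0.14596511, -0.19692485]), 'ft_torque': array([ 0.00841659,  0.00187105, -0.01210241]), 'gripper_width': 85.51292753815149}
[[ 9.99918386e-01 -1.26205992e-02 -1.98519807e-03  4.43360758e+02]
 [ 1.26999611e-02  9.65007396e-01  2.61914942e-01 -1.37411513e+02]
 [-1.38979269e-03 -2.61918779e-01  9.65088919e-01  3.73094658e+02]
 [ 0.00000000e+00  0.00000000e+00  0.00000000e+00  1.00000000e+00]]
```

View pics/wrist1.png

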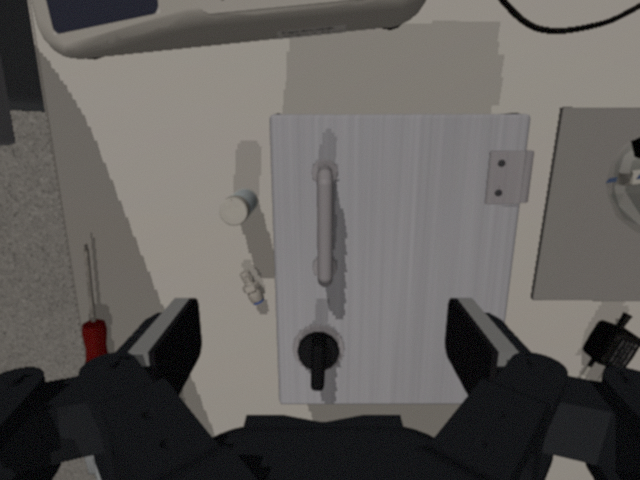

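```bash
python3 - <<'E'
import numpy as np
T=np.array([[ 9.99918386e-01,-1.26205992e-02,-1.98519807e-03,4.43360758e+02],[ 1.26999611e-02,9.65007396e-01,2.61914942e-01,-1.37411513e+02],[-1.38979269e-03,-2.61918779e-01,9.65088919e-01,3.73094658e+02]])
def w(u,v,z):
    d=T[:,:3]@np.array([(u-322.898)/408.955,-(v-235.986)/408.955,-1]);o=T[:,3];return (o+d*(z-o[2])/d[2]).round(1)
for p in((325,168,126),(325,282,126),(318,337,123),(317.5,388,123),(272,115,93),(529,115,93),(280,402,93)):print(p,w(*p))
E
```

```text
(325, 168, 126) [ 444.6 -162.3  126. ]
(325, 282, 126) [ 445.6 -235.2  126. ]
(318, 337, 123) [ 441.5 -276.4  123. ]
(317.5, 388, 123) [ 441.5 -316.3  123. ]
(272, 115, 93) [ 409.5 -131.5   93. ]
(529, 115, 93) [ 578.2 -129.4   93. ]
(280, 402, 93) [ 411.5 -351.1   93. ]
```

>>> drive_tool(squeeze=30, steps=[[[0,0,0],[0.008,0,0.15],0.6],[[0,0,0],[0.008,0,0.3],0.6],[[0,0,0],[0.008,0,0.42],0.6],[[0,0,0],[0.008,0,0.48],0.6],[[0,0,0],[0.008,0,0.5],0.6],[[0,0,0],[0.008,0,0.5],0.6]])

```text
time_s: 3.32
tcp_pos: [445.4, -202.8, 280.3]
ee_rot: [2.207, 2.234, 0.0]
ft_force: [1.0, 0.0, 1.3]
gripper_width: 51.4
```

>>> drive_tool(squeeze=30, steps=[[[0,0,0],[0,0,0],0.4],[[0,0,0],[0,0,0],0.2],[[0,0,0],[0,0,0],0],[[0,0,0],[0,0,0],0],[[0,0,0],[0,0,0],0],[[0,0,0],[0,0,0],0],[[0,0,0],[0,0,0],0]])

```text
time_s: 4.2
tcp_pos: [445.5, -202.8, 280.5]
ee_rot: [2.207, 2.233, 0.001]
ft_force: [0.1, 1.8, 5.6]
gripper_width: 8.9
```

```bash
python3 - <<'E'
from plant import get_obs, snapshot, env
import cv2
o=get_obs();print(o['tcp_pos'],o['ft_force'],o['ft_torque'],o['gripper_width'])
s=snapshot("wrist"); cv2.imwrite("pics/wrist2.png",s["color"])
E
```

```text
[ 445.48631162 -202.82715726  280.49294373] [0.08552865 1.80958799 5.64272217] [ 0.14219048 -0.04389125  0.01187012] 8.891299653738956
```

View pics/wrist2.png

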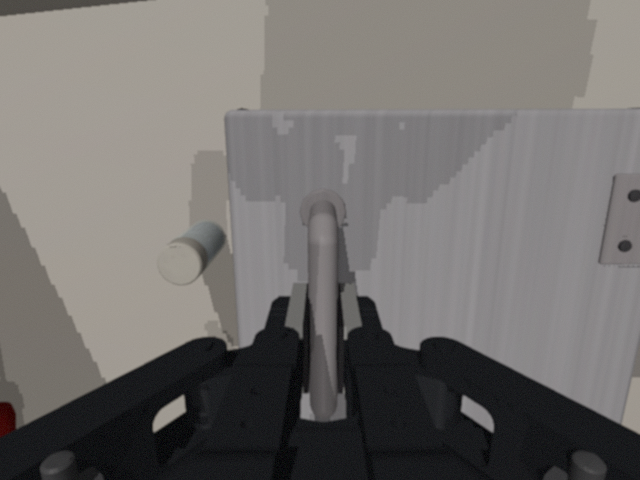

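>>> drive_tool(squeeze=50, steps=[[[0,0,0],[0,0,-0.008],0],[[0,0,0],[0,0,-0.016],0],[[0,0,0],[0,0,-0.02],0],[[0,0,0],[0,0,-0.02],0]])

```text
time_s: 4.75
tcp_pos: [446.1, -202.9, 284.4]
ee_rot: [2.206, 2.233, 0.004]
ft_force: [6.0, -0.9, -4.9]
gripper_width: 7.9
```

>>> drive_tool(steps=[[[0,0,0],[0,0,-0.004],0],[[0,0,0],[0,0,-0.008],0],[[0,0,0],[0,0,-0.012],0],[[0,0,0],[0,0,-0.012],0]])

```text
time_s: 5.25
tcp_pos: [446.6, -202.9, 286.8]
ee_rot: [2.205, 2.233, 0.006]
ft_force: [9.2, -0.6, -10.3]
gripper_width: 8.1
```

>>> drive_tool(steps=[[[0,0,0],[0,0.004,-0.006],0],[[0,0,0],[0,0.008,-0.012],0],[[0,0,0],[0,0.01,-0.018],0],[[0,0,0],[0,0.01,-0.018],0]])

```text
time_s: 5.75
tcp_pos: [447.7, -202.8, 287.7]
ee_rot: [-2.208, -2.234, 0.0]
ft_force: [12.2, -5.6, -28.2]
gripper_width: 8.1
```

>>> drive_tool(squeeze=30, steps=[[[0,0,0],[0,-0.005,0.02],0],[[0,0,0],[0,-0.01,0.035],0],[[0,0,0],[0,-0.01,0.05],0],[[0,0,0],[0,-0.01,0.05],0],[[0,0,0],[0,-0.01,0.05],0.2],[[0,0,0],[0,-0.01,0.05],0.4],[[0,0,0],[0,-0.01,0.05],0.6],[[0,0,0],[0,-0.01,0.05],0.6]])

```text
time_s: 6.75
tcp_pos: [444.8, -202.5, 279.4]
ee_rot: [-2.208, -2.234, 0.0]
ft_force: [-0.1, -0.0, -0.7]
gripper_width: 51.3
```

>>> drive_tool(steps=[[[0,0,0],[0,0,-0.1],0.6],[[0,0,0],[0,0,-0.2],0.6],[[0,0,0],[-0.15,-0.005,-0.24],0.6],[[0,0,0],[-0.3,-0.012,-0.24],0.6],[[0,0,0],[-0.4,-0.016,-0.24],0.6],[[0,0,0],[-0.4,-0.016,-0.24],0.6],[[0,0,0],[-0.4,-0.016,-0.24],0.6]])

```text
time_s: 7.62
tcp_pos: [441.9, -302.0, 339.1]
ee_rot: [-2.207, -2.233, -0.001]
ft_force: [0.3, -0.2, -0.5]
gripper_width: 51.3
```

```bash
python3 - <<'E'
from plant import get_obs, snapshot, env
import cv2
o=get_obs();print(o['tcp_pos'],o['ft_force'],o['gripper_width'],o['joint_pos'])
a=snapshot("scene")["color"][200:395,260:480]; b=snapshot("wrist")["color"]
b2=snapshot("side")["color"][205:385,235:395]
cv2.imwrite("pics/s3.png",cv2.hconcat([cv2.resize(a,(400,355)),cv2.resize(b2,(316,355))])); cv2.imwrite("pics/wrist3.png",b)
E
```

```text
[ 441.85926122 -301.97491228  339.10880559] [ 0.33750446 -0.1778585  -0.54883615] 51.25013756826369 [-7.20448384e-01  1.63769290e-01 -3.11557284e-01  1.09755203e+00
  5.68586839e-04  8.38499655e-01]
```

View pics/s3.png

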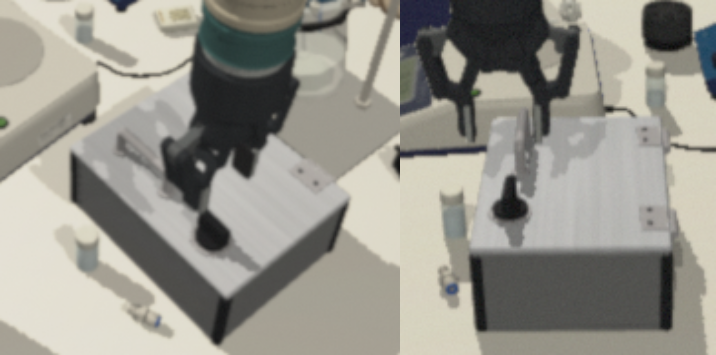

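View pics/wrist3.png

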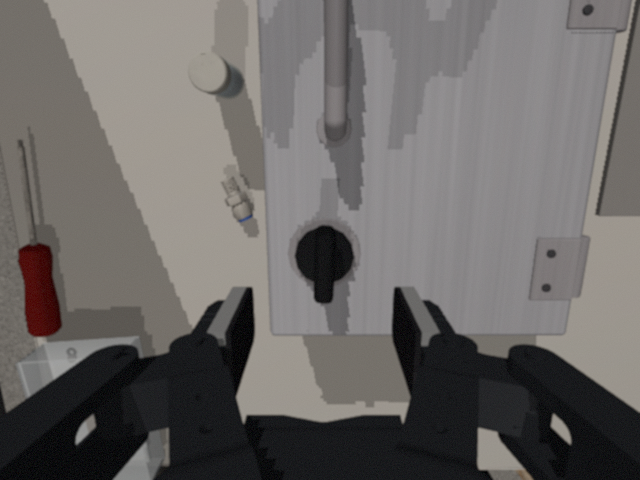

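>>> drive_tool(squeeze=30, steps=[[[0,0,0],[0,0,0.1],0.5],[[0,0,0],[0,0,0.2],0.5],[[0,0,0],[0,0,0.24],0.5],[[0,0,0],[0,0,0.26],0.5],[[0,0,0],[0,0,0.26],0.5]])

```text
time_s: 8.4
tcp_pos: [442.4, -302.6, 275.1]
ee_rot: [2.208, 2.234, 0.0]
ft_force: [-0.0, 0.1, 0.6]
gripper_width: 42.7
```

>>> drive_tool(squeeze=30, steps=[[[0,0,0],[0,0,0],0.3],[[0,0,0],[0,0,0],0.15],[[0,0,0],[0,0,0],0],[[0,0,0],[0,0,0],0],[[0,0,0],[0,0,0],0],[[0,0,0],[0,0,0],0]])

```text
time_s: 9.15
tcp_pos: [442.2, -303.0, 275.5]
ee_rot: [2.208, 2.234, -0.001]
ft_force: [-2.7, -0.7, 5.4]
gripper_width: 9.3
```

```bash
python3 - <<'E'
from plant import get_obs, snapshot, env
import cv2
o=get_obs();print(o['tcp_pos'],o['ft_force'],o['ft_torque'],o['gripper_width'],o['joint_pos'])
cv2.imwrite("pics/wrist4.png",snapshot("wrist")["color"])
E
```

```text
[ 442.24561788 -302.96921411  275.46000404] [-2.70078434 -0.67192332  5.39445502] [-0.03175471  0.47324404 -0.04265062] 9.331056839944003 [-7.21086485e-01  2.24145760e-01 -3.85338081e-01  9.60376346e-01
 -7.28003154e-04  8.38187364e-01]
```

View pics/wrist4.png

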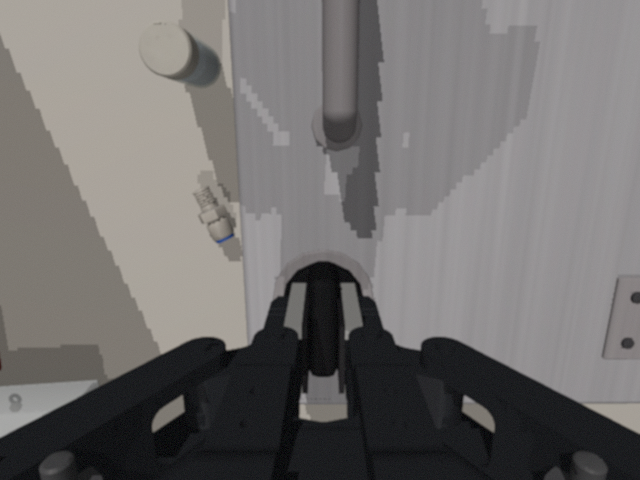

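>>> drive_tool(steps=[[[0,0,0.04],[0,0,0],0],[[0,0,0.08],[0,0,0],0],[[0,0,0.12],[0,0,0],0],[[0,0,0.16],[0,0,0],0],[[0,0,0.2],[0,0,0],0],[[0,0,0.24],[0,0,0],0],[[0,0,0.28],[0,0,0],0],[[0,0,0.32],[0,0,0],0],[[0,0,0.35],[0,0,0],0],[[0,0,0.37],[0,0,0],0],[[0,0,0.37],[0,0,0],0]])

```text
time_s: 10.58
tcp_pos: [442.2, -302.9, 275.5]
ee_rot: [3.072, 0.654, -0.0]
ft_force: [-2.8, 0.7, 6.6]
gripper_width: 9.2
```

```bash
python3 - <<'E'
from plant import get_obs, snapshot, env
o=get_obs();print(o['tcp_pos'],o['ee_rot'],o['ft_force'],o['ft_torque'],o['gripper_width'],o['joint_pos'])
E
```

```text
[ 442.16597055 -302.94733801  275.45595741] [ 3.07170642e+00  6.53870137e-01 -4.53579572e-04] [-2.78511459  0.67253405  6.62269894] [-0.06952681  0.54098255 -0.03792664] 9.219162671846151 [-7.21123777e-01  2.24116909e-01 -3.85385290e-01  9.60613968e-01
 -8.66447447e-04  2.00099232e+00]
```

>>> drive_tool(steps=[[[0,0,0.01],[0,0,0],0],[[0,0,0.02],[0,0,0],0],[[0,0,0.03],[0,0,0],0],[[0,0,0.04],[0,0,0],0],[[0,0,0.05],[0,0,0],0],[[0,0,0.05],[0,0,0],0]])

```text
time_s: 11.32
tcp_pos: [442.2, -302.9, 275.4]
ee_rot: [3.113, 0.414, -0.001]
ft_force: [-3.4, -0.2, 6.0]
gripper_width: 9.7
```

```bash
python3 - <<'E'
from plant import get_obs, snapshot, env
import cv2
o=get_obs();print(o['tcp_pos'],o['ee_rot'],o['ft_force'],o['ft_torque'],o['gripper_width'],o['joint_pos'])
cv2.imwrite("pics/wrist5.png",snapshot("wrist")["color"])
E
```

```text
[ 442.179151   -302.87134841  275.4409615 ] [ 3.11300176e+00  4.14172079e-01 -6.39130585e-04] [-3.40789442 -0.18127686  6.00207536] [-0.04543406  0.60039023  0.47261272] 9.68719092114842 [-7.20955256e-01  2.24111544e-01 -3.85428844e-01  9.60649835e-01
 -1.06925420e-03  2.15609888e+00]
```

View pics/wrist5.png

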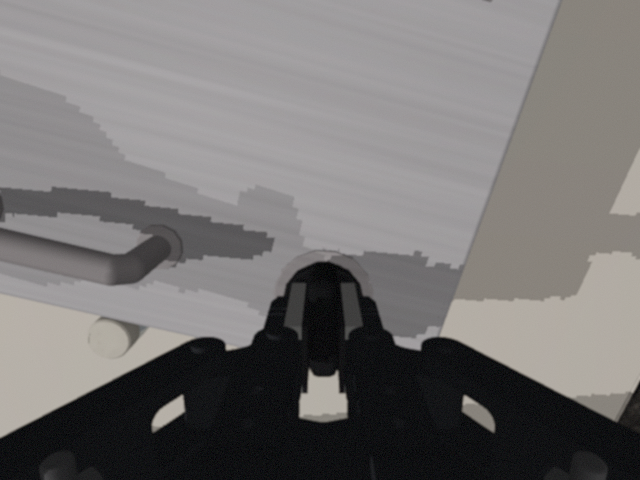

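>>> drive_tool(steps=[[[0,0,0],[0,0,0],0.2],[[0,0,0],[0,0,0],0.4],[[0,0,0],[0,0,0],0.6],[[0,0,0],[0,0,0],0.6],[[0,0,0],[0,0,-0.1],0.6],[[0,0,0],[0,0,-0.2],0.6],[[0,0,-0.05],[0,0,-0.24],0.6],[[0,0,-0.1],[0,0,-0.24],0.6],[[0,0,-0.15],[0,0,-0.24],0.6],[[0,0,-0.2],[0,0,-0.24],0.6],[[0,0,-0.25],[0,0,-0.24],0.6],[[0,0,-0.3],[0,0,-0.24],0.6],[[0,0,-0.35],[0,0,-0.24],0.6],[[0,0,-0.4],[0,0,-0.24],0.6],[[0,0,-0.42],[0,0,-0.24],0.6],[[0,0,-0.42],[0,0,-0.24],0.6]])

```text
time_s: 13.38
tcp_pos: [442.2, -302.6, 334.6]
ee_rot: [-2.209, -2.233, -0.0]
ft_force: [-0.8, 1.0, -0.5]
gripper_width: 51.1
```

>>> drive_tool(steps=[[[0,0,0],[0.15,0.005,0],0.6],[[0,0,0],[0.3,0.012,0],0.6],[[0,0,0],[0.4,0.016,0],0.6],[[0,0,0],[0.4,0.016,0],0.6]])

```text
time_s: 13.88
tcp_pos: [444.8, -201.2, 334.6]
ee_rot: [-2.206, -2.236, 0.0]
ft_force: [-0.4, -0.5, -0.2]
gripper_width: 51.3
```

```bash
python3 - <<'E'
from plant import get_obs, snapshot, env
import cv2
o=get_obs();print(o['tcp_pos'],o['ee_rot'],o['ft_force'],o['gripper_width'],o['joint_pos'])
cv2.imwrite("pics/wrist6.png",snapshot("wrist")["color"])
E
```

```text
[ 444.75691748 -201.24984006  334.58961705] [-2.20629575e+00 -2.23564512e+00  2.10450018e-04] [-0.43872384 -0.51486895 -0.20026529] 51.29165115376825 [-5.57439630e-01  8.49565632e-02 -4.12819268e-01  1.07363292e+00
  4.64886115e-07  1.00014223e+00]
```

View pics/wrist6.png

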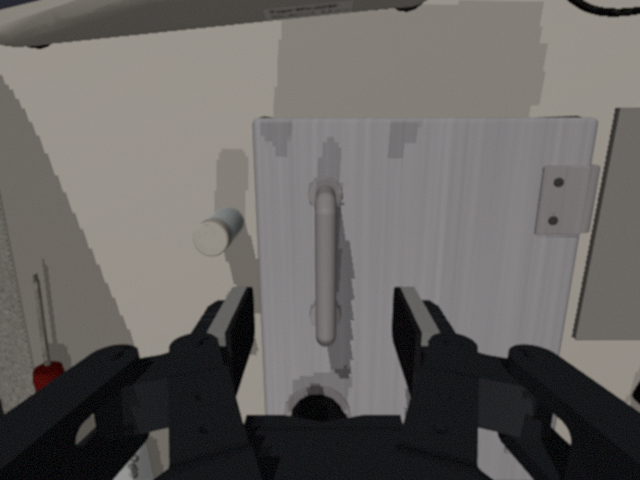

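>>> drive_tool(squeeze=40, steps=[[[0,0,0],[0,0,0.1],0.6],[[0,0,0],[0,0,0.19],0.6],[[0,0,0],[0,0,0.224],0.6],[[0,0,0],[0,0,0.224],0.6],[[0,0,0],[0,0,0.224],0.3],[[0,0,0],[0,0,0.224],0.15],[[0,0,0],[0,0,0.224],0],[[0,0,0],[0,0,0.224],0],[[0,0,0],[0,0,0.224],0],[[0,0,0],[0,0,0.224],0]])

```text
time_s: 15.18
tcp_pos: [445.5, -202.9, 279.6]
ee_rot: [2.207, 2.233, 0.001]
ft_force: [-0.2, -0.6, 4.7]
gripper_width: 8.5
```

```bash
python3 - <<'E'
from plant import get_obs, snapshot, env
import numpy as np
o=get_obs();print(o['tcp_pos'],o['ee_rot'],o['ft_force'],o['gripper_width'],o['joint_pos'])
b=np.array([-135,36.])
for d in list(range(3,48,3))+[47]:
    t=np.radians(d);c,s=np.cos(t),np.sin(t);f=t/2
    p=np.array([b[0]*c+b[1]*s,-b[0]*s+b[1]*c])-b+157*np.array([np.sin(f),np.cos(f)-1])
    print(d,[[round(f/np.pi,4),0,0],[0,round(p[0]/250,3),round(-p[1]/250,3)],0])
E
```

```text
[ 445.5327135  -202.9020635   279.63506886] [2.20685139e+00 2.23315961e+00 5.60409877e-04] [-0.16388413 -0.63523379  4.66384793] 8.498986017781998 [-5.59462640e-01  1.41663788e-01 -4.77720436e-01  9.49406209e-01
 -8.27682370e-05  9.99483222e-01]
3 [[np.float64(0.0083), 0, 0], [0, np.float64(0.025), np.float64(-0.028)], 0]
6 [[np.float64(0.0167), 0, 0], [0, np.float64(0.051), np.float64(-0.055)], 0]
9 [[np.float64(0.025), 0, 0], [0, np.float64(0.078), np.float64(-0.081)], 0]
12 [[np.float64(0.0333), 0, 0], [0, np.float64(0.107), np.float64(-0.106)], 0]
15 [[np.float64(0.0417), 0, 0], [0, np.float64(0.138), np.float64(-0.129)], 0]
18 [[np.float64(0.05), 0, 0], [0, np.float64(0.169), np.float64(-0.152)], 0]
21 [[np.float64(0.0583), 0, 0], [0, np.float64(0.202), np.float64(-0.173)], 0]
24 [[np.float64(0.0667), 0, 0], [0, np.float64(0.236), np.float64(-0.193)], 0]
27 [[np.float64(0.075), 0, 0], [0, np.float64(0.271), np.float64(-0.212)], 0]
30 [[np.float64(0.0833), 0, 0], [0, np.float64(0.307), np.float64(-0.229)], 0]
33 [[np.float64(0.0917), 0, 0], [0, np.float64(0.344), np.float64(-0.245)], 0]
36 [[np.float64(0.1), 0, 0], [0, np.float64(0.382), np.float64(-0.259)], 0]
39 [[np.float64(0.1083), 0, 0], [0, np.float64(0.421), np.float64(-0.272)], 0]
42 [[np.float64(0.1167), 0, 0], [0, np.float64(0.46), np.float64(-0.283)], 0]
45 [[np.float64(0.125), 0, 0], [0, np.float64(0.5), np.float64(-0.292)], 0]
47 [[np.float64(0.1306), 0, 0], [0, np.float64(0.527), np.float64(-0.297)], 0]
```

>>> drive_tool(steps=[[[0.0042,0,0],[0,0.012,-0.014],0],[[0.0083,0,0],[0,0.025,-0.028],0],[[0.0125,0,0],[0,0.038,-0.042],0],[[0.0167,0,0],[0,0.051,-0.055],0],[[0.021,0,0],[0,0.064,-0.068],0],[[0.025,0,0],[0,0.078,-0.081],0],[[0.025,0,0],[0,0.078,-0.081],0]])

```text
time_s: 16.05
tcp_pos: [464.9, -202.6, 298.9]
ee_rot: [-2.169, -2.195, 0.088]
ft_force: [2.7, -4.3, -6.0]
gripper_width: 8.9
```

```bash
python3 - <<'E'
from plant import get_obs, snapshot, env
import numpy as np
from scipy.spatial.transform import Rotation as R
o=get_obs();print(o['tcp_pos'],o['ee_rot'],o['ft_force'],o['gripper_width'],o['joint_pos'])
M=R.from_rotvec(o['ee_rot']).as_matrix();print((o['tcp_pos']+155*M[:,2]).round(1))
b=np.array([-135,36.])
def pose(d):
    t=np.radians(d);c,s=np.cos(t),np.sin(t);f=t/2
    return f,np.array([b[0]*c+b[1]*s,-b[0]*s+b[1]*c])-b+157*np.array([np.sin(f),np.cos(f)-1])
f0,p0=pose(9)
for d in list(range(12,49,3)):
    f,p=pose(d);e=p-p0;c,s=np.cos(f0),np.sin(f0)
    # tool y = (c,-s); tool z=(-s,-c)
    print(d,round((f-f0)/np.pi,4),round((e@[c,-s])/250,3),round((e@[-s,-c])/250,3))
E
```

```text
[ 464.8672323  -202.60326496  298.86585022] [-2.16856666 -2.19458202  0.0878011 ] [ 2.69554354 -4.34570488 -5.95849174] 8.899644622019325 [-0.52885575  0.17822049 -0.38851216  1.07157205 -0.04141954  1.03141449]
[ 452.6 -202.9  144.4]
12 0.0083 0.027 -0.027
15 0.0167 0.055 -0.053
18 0.025 0.085 -0.078
21 0.0333 0.116 -0.102
24 0.0417 0.148 -0.125
27 0.05 0.181 -0.146
30 0.0583 0.216 -0.166
33 0.0667 0.252 -0.185
36 0.075 0.288 -0.202
39 0.0833 0.326 -0.217
42 0.0917 0.365 -0.231
45 0.1 0.404 -0.244
48 0.1083 0.444 -0.254
```

Past the catch play with a light force: the lid is free. Continuing.

>>> drive_tool(steps=[[[0.0083,0,0],[0,0.027,-0.027],0],[[0.0167,0,0],[0,0.055,-0.053],0],[[0.025,0,0],[0,0.085,-0.078],0],[[0.0333,0,0],[0,0.116,-0.102],0],[[0.0417,0,0],[0,0.148,-0.125],0],[[0.05,0,0],[0,0.181,-0.146],0],[[0.0583,0,0],[0,0.216,-0.166],0],[[0.0667,0,0],[0,0.252,-0.185],0],[[0.0667,0,0],[0,0.252,-0.185],0]])

```text
time_s: 17.18
tcp_pos: [530.3, -201.7, 339.8]
ee_rot: [-2.053, -2.078, 0.306]
ft_force: [-1.8, -4.8, -1.0]
gripper_width: 8.8
```

```bash
python3 - <<'E'
from plant import get_obs, snapshot, env
import numpy as np
from scipy.spatial.transform import Rotation as R
o=get_obs();print(o['tcp_pos'],o['ee_rot'],o['ft_force'],o['gripper_width'],o['joint_pos'])
M=R.from_rotvec(o['ee_rot']).as_matrix();g=o['tcp_pos']+157*M[:,2];print(g.round(1), 'lid deg',np.degrees(np.arctan2(g[2]-87,580.5-g[0])-np.arctan2(36,135)))
b=np.array([-135,36.])
def pose(d):
    t=np.radians(d);c,s=np.cos(t),np.sin(t);f=t/2
    return f,np.array([b[0]*c+b[1]*s,-b[0]*s+b[1]*c])-b+157*np.array([np.sin(f),np.cos(f)-1])
f0,p0=pose(33)
for d in list(range(36,49,3)):
    f,p=pose(d);e=p-p0;c,s=np.cos(f0),np.sin(f0)
    print(d,round((f-f0)/np.pi,4),round((e@[c,-s])/250,3),round((e@[-s,-c])/250,3))
E
```

```text
[ 530.32503906 -201.71055401  339.77282879] [-2.05286272 -2.07820613  0.30614711] [-1.79565896 -4.78310259 -1.01364613] 8.81576275320041 [-0.45046415  0.32241627 -0.1235222   1.38737064 -0.12934341  1.12516142]
[ 485.1 -202.4  189.4] lid deg 32.11129280156967
36 0.0083 0.032 -0.024
39 0.0167 0.066 -0.047
42 0.025 0.101 -0.069
45 0.0333 0.137 -0.089
48 0.0417 0.174 -0.108
```

>>> drive_tool(steps=[[[0.0083,0,0],[0,0.032,-0.024],0],[[0.0167,0,0],[0,0.066,-0.047],0],[[0.025,0,0],[0,0.101,-0.069],0],[[0.0333,0,0],[0,0.137,-0.089],0],[[0.036,0,0],[0,0.149,-0.095],0],[[0.036,0,0],[0,0.149,-0.095],0],[[0.036,0,0],[0,0.149,-0.095],0],[[0.036,0,0],[0,0.149,-0.095],0]])

```text
time_s: 18.18
tcp_pos: [571.7, -201.2, 352.5]
ee_rot: [-1.987, -2.012, 0.414]
ft_force: [-4.3, -3.5, 1.0]
gripper_width: 8.4
```

```bash
python3 - <<'E'
from plant import get_obs, snapshot, env
import numpy as np,cv2
from scipy.spatial.transform import Rotation as R
o=get_obs();print(o['tcp_pos'],o['ft_force'],o['gripper_width'],o['joint_velocities'])
M=R.from_rotvec(o['ee_rot']).as_matrix();g=o['tcp_pos']+157*M[:,2];print(g.round(1), 'lid deg',np.degrees(np.arctan2(g[2]-87,580.5-g[0])-np.arctan2(36,135)))
a=snapshot("scene")["color"]; b=snapshot("side")["color"][150:390,205:405]
cv2.imwrite("pics/a7.png",a);cv2.imwrite("pics/b7.png",cv2.resize(b,None,fx=2.5,fy=2.5));cv2.imwrite("pics/w7.png",snapshot("wrist")["color"])
E
```

```text
[ 571.71652045 -201.19843217  352.50587303] [-4.29519522 -3.50292582  0.97324804] 8.383208943159302 [-0.00062066  0.00050534 -0.00389063 -0.00234406 -0.0005017   0.00031981]
[ 509.8 -202.   208.2] lid deg 44.82015612219175
```

View pics/a7.png

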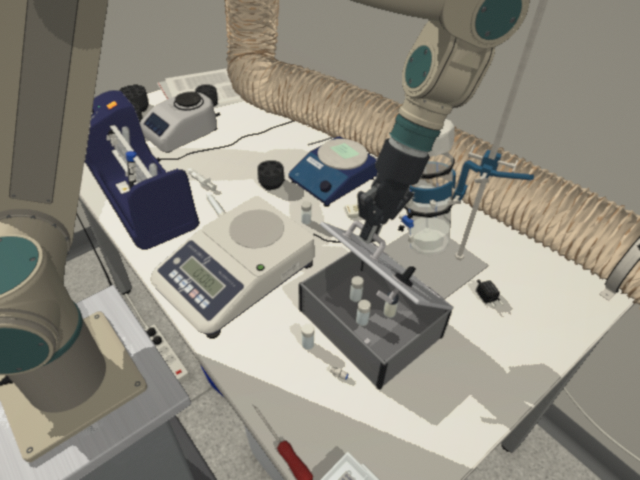

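View pics/b7.png

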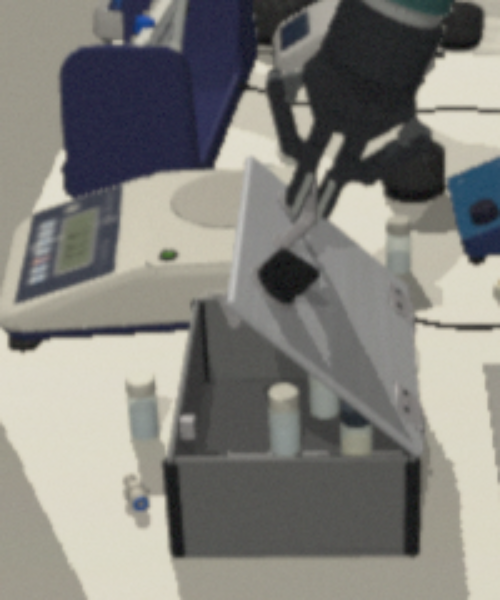

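View pics/w7.png

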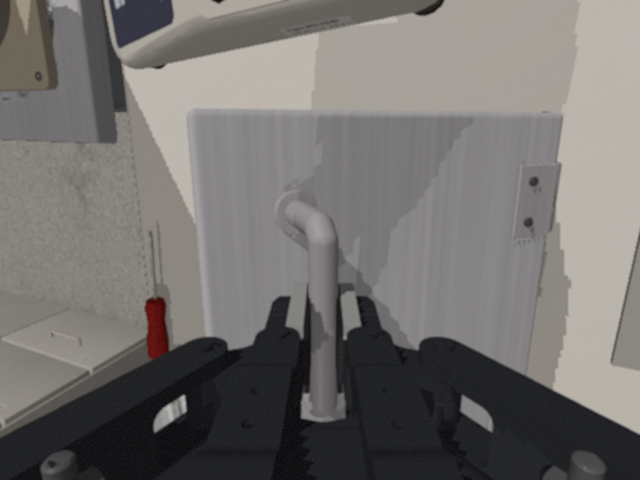

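The lid stands at about 45° with the bar held between the pads, at rest. The vials and the fitting are unmoved.

```bash
python3 -c "
from plant import env
print(env.sign_off())"
```

```text
the job is handed in; nothing more can be done
None
```

The lid is open to about 45° and the gripper is still holding it by the bar handle. I handed the job in at about 18 s.

- **Tug:** I gripped the bar and pulled. The lid rose about 7 mm and stopped firmly at 28 N, so the catch was caught.
- **Catch:** I lowered the lid, let go and turned the knob clockwise about 1.32 rad. It stopped with about 0.47 N m on it, so it was at its end.
- **Lift:** I took the handle again with a 40 N grip and lifted with the tool tilting along. The lid went past the catch's play at about 6 N, so it was free.
- **Last checks:** The arm's pose puts the lid at 44.8°. The arm was at rest, with the fingers 8.4 mm apart on the bar and about 5.6 N on the wrist. In the scene, side and wrist pictures the bar sits between the pads and the lid is half open. The vial and the fitting in front of the case look unmoved.
- **Disagreements:** The finger opening read 8.4 to 8.9 mm on the 10 mm bar. My y positions from the different cameras differed by several mm, and by up to about 16 mm for the knob. Both grasps held without slipping.

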